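Turn the middle tube adapter hole-up and hold it over the tray

ROBOT

A 6-joint arm with a two-finger parallel gripper is mounted at the origin on the work surface. World frame = base frame: x ahead of the robot, y to its left, z up, the work surface at z = 0. Lengths are in m, angles in rad, forces in N, time in s.
With the tool pointing down it reaches from about 0.3 to 0.75 m from the base axis. Payload 8.5 kg.
Tool frame: the origin (TCP) lies at the very end of the fingers, on their centre line; the grasp point (between the pads) lies 19 mm behind it; z points along the fingers, y is the line along which they close (so a half turn about z gives the same grasp; the last joint's range is limited). The gripper opens to 85 mm and grips with 20 to 120 N. Pads are 22 mm wide; open, the fingers measure 114 mm over their backs; the gripper's body (76 mm by 85 mm) begins 54 mm behind the grasp point. The pads swing forward as they close: fully open they stand 13 mm farther back than shut.
Start: joints at [-1.382, 0.381, 1.297, -0, 1.464, -0.215], TCP at [0.216, -0.506, 0.231] pointing down, gripper open.
Joint ranges: [-3.11, 3.11], [-0.89, 2.33], [0.22, 2.48], [-1.42, 4.56], [0.17, 2.85], [-2.88, 2.88]. Speed limits (rad/s): [2.39, 2.39, 3.14, 3.14, 3.14, 3.14].

INTERFACE

Orientations are given as a unit quaternion [x, y, z, w].
In Python, from plant import arm gives the robot as it stands.
- The arm moves only by the shell command python3 -m pendant 'ROWS' [FORCE]. ROWS is JSON, a list of rows, each a list of 5 numbers: the closure, from -1 (fully open) to 1 (shut), then the shift along the tool's x, y, z in units of 25 mm (1.0 is 25 mm), then the turn about the tool's z in degrees. In form: [[gripper, x, y, z, spin], ...]. A call has 1 to 5 rows; each row shifts and turns the commanded pose from where the row before left it, along the tool's axes as they then stand; what a row does not reach is not made up. A row lasts 1/10 s, in which the tool goes at most 50 mm and 8.59 degrees, less where a joint would pass 70% of its speed; a pose out of reach is approached as far as the arm can. A call is refused whole if a number of a shift passes 1 or a number of a turn 8.59, either way. A call with a gripper value outside its range is refused whole. The fingers move at their own pace and stop on an object; FORCE is the grip in N (left out, the last holds). Time passes only in rows, so rows that do not move let the fingers close. It gives the time, the measured TCP pose, the force, the opening and the grip force at its end, in the units of the state.
- arm.get_obs(): the state, without advancing time (a new reading comes with each control period).
- arm.read_camera(name): name is "scene" or "side" or "wrist"; returns (picture, depth): 384x512x3 uint8, red, green, blue; 384x512 float32, m along the optical axis (not along the pixel's ray), 0 where there is no reading.
- arm.camera_info(name): a dict with "camera_matrix" (3x3 intrinsics, pixels), "T" (4x4, takes a point from camera to world coordinates); the wrist camera has in their place "T_tool_cam" (4x4, takes a point from camera to tool coordinates, whose origin is the TCP and whose axes are the flange's). Camera axes: x right, y up, looking along -z (the intrinsics and any distortion apply to the point x, -y, -z); pixel columns grow to the right and rows downward; lengths in m; the calibration is good to about 2 mm. The wrist camera is an equidistant fisheye: a pixel r from the principal point sees the ray r / f radians off the axis. A picture is of the moment at which its call begins: read the wrist's pose just before it. camera_info takes no time and is no camera call.
- arm.job_done(): hands the job in; it is judged then, once.
Trained networks look in the newest picture that a camera, given by its name, has taken for a name from the list of things; names that differ only in an ending like _2 or _b are one class to them, and where a whole thing is asked for, a point or a joint stands for the part that bears it (a point fixed in the world has none). Each returns a list of dicts, best first, with "score" (0 to 1); they miss things now and then, are a little off and sometimes report something else, mostly with a low value. They report only what shows in the picture. A call takes as long as a camera call. They do not tell look-alikes from the thing itself.
- arm.find_in(name, camera): "at" ([x, y, z] in m, in world coordinates, good to about 4 mm: the middle of the surface that is visible of it).
- arm.spot_point(name, camera): "at" ([x, y, z] in m, in world coordinates, good to about 4 mm: a listed point, or the origin of a listed thing).
The state is a dict: "time": time; "joints": joint angles; "joint_velocities": joint speeds; "joint_efforts": joint torques, N m; "position": TCP position; "orientation": TCP orientation; "force": force on the tool from outside, world axes, zero at the start; "moment": the same for the moment, N m; "grip_width": finger opening in m; "grip_force": force on a finger pad.
Only numpy, scipy, OpenCV 4.12 (cv2) and the standard library are available. Lean on these libraries where they do the work, as an engineer would, in place of code of your own. Each camera call takes 0.05 s, during which the arm holds its last target. There are 200 camera calls.

TASK

Of the three blue centrifuge tube adapters lying in the grey cradles, lift out the middle-sized one, find its blind hole and turn the adapter so that the hole faces straight up. Finish while still gripping it, holding it still and upright over the orange tray, about a hand's breadth or more above it and touching nothing else, so that I can drop a tube in. Leave the other two adapters in their cradles and everything else on the bench where it is.

Things in the scene. Friction and masses are not known exactly. Their poses are not given: they have to be found in the camera images.
- adapter_middle: the middle-sized of three blue tube adapters: cylinder 44 mm wide, 90 mm long, lying in a cradle, axis 47 mm above the bench. One end has a blind hole 32 mm wide, 65 mm deep; the other is flat, solid and heavy: it balances about 15 mm from its middle, towards the closed end. The hole may face any way. Origin mid-length on the axis; +x points out of the hole, -x to the closed end.
- adapter_small: the smallest of three blue tube adapters: cylinder 36 mm wide, 90 mm long, lying in a cradle, axis 41 mm above the bench. One end has a blind hole 24 mm wide, 65 mm deep; the other is flat, solid and heavy: it balances about 15 mm from its middle, towards the closed end. The hole may face any way. Origin mid-length on the axis; +x points out of the hole, -x to the closed end.
- adapter_large: the largest of three blue tube adapters: cylinder 52 mm wide, 90 mm long, lying in a cradle, axis 53 mm above the bench. One end has a blind hole 40 mm wide, 65 mm deep; the other is flat, solid and heavy: it balances about 15 mm from its middle, towards the closed end. The hole may face any way. Origin mid-length on the axis; +x points out of the hole, -x to the closed end.
- adapter_middle_mouth (a point): centre of the mouth of the middle-sized adapter's blind hole, 45 mm from its origin along +x
- cradle_a: one of three identical fixed grey cradles, each with one adapter: a base plate 100 x 50 x 6 mm with two 90-degree V supports, 8 mm thick, centred 36 mm either side of its middle along x, reaching about 37 mm high; open in between. Adapter lies along the cradle's x with its middle over the cradle's origin. Origin under the middle, on the bench; z up.
- cradle_b: one of three identical fixed grey cradles, each with one adapter: a base plate 100 x 50 x 6 mm with two 90-degree V supports, 8 mm thick, centred 36 mm either side of its middle along x, reaching about 37 mm high; open in between. Adapter lies along the cradle's x with its middle over the cradle's origin. Origin under the middle, on the bench; z up.
- cradle_c: one of three identical fixed grey cradles, each with one adapter: a base plate 100 x 50 x 6 mm with two 90-degree V supports, 8 mm thick, centred 36 mm either side of its middle along x, reaching about 37 mm high; open in between. Adapter lies along the cradle's x with its middle over the cradle's origin. Origin under the middle, on the bench; z up.
- tray: fixed orange open tray, 160 x 160 mm, rim 25 mm high, walls 4 mm. Origin under its centre on the bench; z up, x and y along its sides
- driver_red: red-handled screwdriver, 200 mm, lying at the back; bystander
- driver_black: black-handled screwdriver, 200 mm, lying at the back; bystander
- hex_key: L-shaped steel hex key, 90 x 30 mm, 8 mm high, lying flat at the back; bystander
- bucket: black round rotor bucket, 90 mm wide, 80 mm high, open upwards, standing at the back; bystander. Origin under its centre
- jar: clear jar with white cap, 60 mm wide, 75 mm high, at the back; bystander. Origin under its centre
Things that resemble listed ones, but are neither listed nor needed, are in the scene too. What is shaped like the cradle_b but green is not meant.

How it is judged:
By the outcome, as a careful person would: the job done as asked, in the order asked, and still so for the second after the job is handed in, while the arm keeps its last pose, push and grip.
It also fails if it takes over 29 s, if anything falls off the work surface, if the arm or the gripper's body presses on something with over 40 N, if the wrist force passes 120 N, or if a joint passes its speed limit or range.

## Working session

There is one attempt and no reset: what is moved stays moved. The work goes in short steps, Python scripts to look and compute and a shell command to move; the robot and the scene stay as the last step left them, time stands still between calls to the robot, and variables do not carry over. Pictures are saved under pics/ and viewed, at most 10 in all, crops included, and the job is handed in when it is done.

```bash
mkdir -p pics; cat > h.py <<'E'
from plant import arm
import numpy as np, cv2
from scipy.spatial.transform import Rotation as R
def snap(n,f):
    p,d=arm.read_camera(n); cv2.imwrite('pics/'+f,p[:,:,::-1]); return p,d
def pr(n,c,fn=arm.find_in):
    print(c,n,[(np.round(q['at'],3).tolist(),round(q['score'],2)) for q in fn(n,c)])
E
python3 - <<'E'
from h import *
o=arm.get_obs(); print(o['time'],R.from_quat(o['orientation']).as_matrix().round(2).tolist())
a=snap('scene','s1.png')[0]; b=snap('side','s2.png')[0]
cv2.imwrite('pics/both.png',cv2.resize(np.vstack([a,b])[:,:,::-1],(800,1200))[:600]);
for n in ['adapter_middle','adapter_small','adapter_large','cradle_a','tray']:
    for c in ['scene','side']: pr(n,c,arm.spot_point)
for c in ['scene','side']: pr('adapter_middle_mouth',c,arm.spot_point)
print(arm.get_obs()['time'])
E
```

```text
0.0 [[0.92, 0.39, -0.0], [0.39, -0.92, 0.0], [0.0, -0.0, -1.0]]
scene adapter_middle []
side adapter_middle [([0.522, 0.282, 0.046], 0.92)]
scene adapter_small [([0.568, 0.134, 0.038], 0.8)]
side adapter_small [([0.568, 0.134, 0.044], 0.82)]
scene adapter_large [([0.509, -0.079, 0.057], 0.88)]
side adapter_large [([0.514, -0.079, 0.055], 0.95), ([0.565, 0.137, 0.045], 0.37)]
scene cradle_a [([0.51, -0.079, -0.003], 0.9), ([0.553, 0.419, -0.002], 0.87), ([0.455, 0.139, 0.001], 0.85), ([0.571, 0.132, 0.001], 0.8), ([0.526, 0.285, 0.0], 0.75), ([0.362, 0.266, 0.0], 0.56)]
side cradle_a [([0.564, 0.134, -0.005], 0.91), ([0.549, 0.42, -0.0], 0.83), ([0.362, 0.266, 0.001], 0.82), ([0.454, 0.137, -0.002], 0.64), ([0.52, 0.279, 0.001], 0.61), ([0.515, -0.077, 0.001], 0.54), ([0.696, -0.312, -0.004], 0.42)]
scene tray [([0.505, -0.316, 0.003], 0.71)]
side tray [([0.503, -0.316, 0.0], 0.63)]
scene adapter_middle_mouth [([0.559, 0.308, 0.051], 0.57)]
side adapter_middle_mouth [([0.727, 0.244, 0.001], 0.68), ([0.554, 0.308, 0.044], 0.56)]
0.7
```

View pics/s1.png

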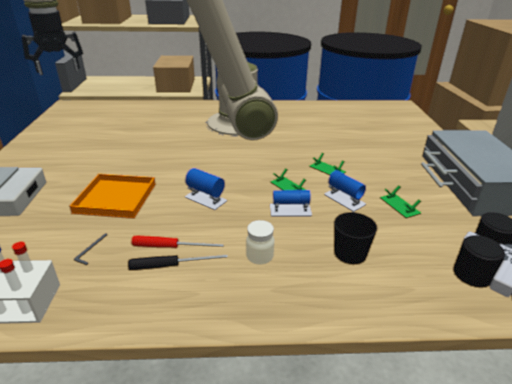

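View pics/s2.png

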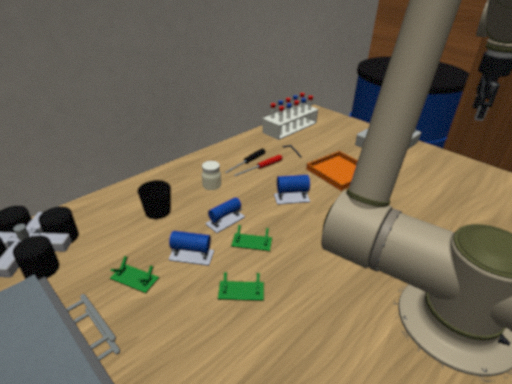

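```bash
python3 -m pendant '[[-1,1,-1,0,0],[-1,1,-1,0,0],[-1,1,-1,0,0],[-1,1,-1,0,0],[-1,1,-1,0,0]]' >/dev/null
python3 -m pendant '[[-1,1,-1,0,0],[-1,1,-1,0,0],[-1,1,-1,0,0],[-1,1,-1,0,0],[-1,1,-1,0,0]]'
python3 -m pendant '[[-1,1,-1,0,0],[-1,1,-1,0,0],[-1,1,-1,0,0],[-1,1,-1,0,0],[-1,1,-1,0,0]]'>/dev/null
python3 -m pendant '[[-1,1,-1,0,0],[-1,1,-1,0,0],[-1,1,-1,0,0],[-1,1,-1,0,0],[-1,0.8,-1,0,0]]'
python3 -m pendant '[[-1,0.5,-0.9,0,-6],[-1,0.5,-0.9,0,-6],[-1,0.5,-0.9,0,0],[-1,0,-0.5,0,0],[-1,0,0,0,0]]'
python3 - <<'E'
from h import *
print(arm.camera_info('wrist'))
snap('wrist','w1.png')
for n in ['adapter_middle','adapter_middle_mouth','cradle_a']: pr(n,'wrist',arm.spot_point)
o=arm.get_obs();print(o['time'],o['position'],R.from_quat(o['orientation']).as_matrix().round(3).tolist(),o['joints'])
E
```

```text
time: 1.7
position: [0.348, -0.1763, 0.2315]
orientation: [0.98, 0.2, 0.0, 0.0]
force: [0.4, -1.1, -0.1]
grip_width: 0.0853
grip_force: 0.0
time: 2.7
position: [0.4754, 0.1501, 0.2313]
orientation: [0.98, 0.201, 0.0, 0.0]
force: [0.0, 0.1, 0.2]
grip_width: 0.0856
grip_force: 0.0
time: 3.2
position: [0.4666, 0.2364, 0.2313]
orientation: [0.953, 0.303, -0.0, 0.0]
force: [0.5, -0.2, 0.7]
grip_width: 0.0854
grip_force: 0.0
{'camera_matrix': array([[297.31863964,   0.        , 254.93281582],
       [  0.        , 297.31863964, 187.9796479 ],
       [  0.        ,   0.        ,   1.        ]]), 'T_tool_cam': array([[-9.01518398e-04,  9.59445721e-01,  2.81891992e-01,
         7.12725449e-02],
       [ 9.99999496e-01,  7.40458359e-04,  6.77877854e-04,
        -4.99275231e-04],
       [ 4.41657725e-04,  2.81892461e-01, -9.59445905e-01,
        -1.42799899e-01],
       [ 0.00000000e+00,  0.00000000e+00,  0.00000000e+00,
         1.00000000e+00]])}
wrist adapter_middle [([0.52, 0.281, 0.046], 0.84), ([0.51, -0.08, 0.054], 0.31)]
wrist adapter_middle_mouth [([0.56, 0.31, 0.045], 0.97)]
wrist cradle_a [([0.511, -0.08, -0.004], 0.79), ([0.568, 0.133, -0.004], 0.74), ([0.357, 0.265, 0.002], 0.69), ([0.55, 0.42, 0.003], 0.68), ([0.456, 0.142, 0.0], 0.67)]
3.4 [0.4677779  0.23473669 0.23145484] [[0.819, 0.574, 0.0], [0.574, -0.819, -0.0], [0.0, 0.0, -1.0]] [ 2.38792015e-01  3.33714718e-01  1.37009707e+00 -2.63252558e-04
  1.43756462e+00  1.19765461e+00]
```

View pics/w1.png

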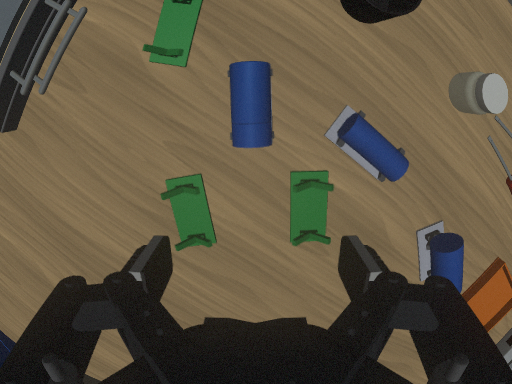

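```bash
python3 -m pendant '[[-1,0.9,-0.1,0,0],[-1,0.9,-0.1,0,0],[-1,0.9,-0.1,0,0],[-1,0.85,-0.06,0,0],[-1,0,0,0,0]]'
python3 - <<'E'
from h import *
p,d=snap('wrist','w2.png')
o=arm.get_obs();M=R.from_quat(o['orientation']).as_matrix()
for n in ['adapter_middle','adapter_middle_mouth']:
    for q in arm.spot_point(n,'wrist'): print(n,np.round(q['at'],3),q['score'],'tool',(M.T@(np.array(q['at'])-o['position'])).round(4))
# point cloud of blue pixels
ci=arm.camera_info('wrist');K=ci['camera_matrix']
hsv=cv2.cvtColor(p,cv2.COLOR_RGB2HSV); m=(hsv[:,:,0]>105)&(hsv[:,:,0]<130)&(hsv[:,:,1]>120)&(d>0)
v,u=np.nonzero(m);x=(u-K[0,2])/K[0,0];y=(v-K[1,2])/K[1,1];th=np.hypot(x,y);s=np.tan(th)/np.maximum(th,1e-9);Z=d[v,u]
P=np.c_[x*s*Z,-y*s*Z,-Z,np.ones(len(Z))]@ci['T_tool_cam'].T
W=P[:,:3]@M.T+o['position']
k=(np.linalg.norm(W[:,:2]-[.522,.283],axis=1)<.07)&(W[:,2]>.02)
P=P[k];W=W[k]
t=k.sum();print(t,'tool min/max',np.percentile(P,[1,50,99],axis=0)[:,:3].round(4).tolist())
top=W[:,2]>.055
q=P[top][:,:2];c=q.mean(0);e=np.linalg.svd(q-c,full_matrices=False)[2][0];print('top mid',c,'axis deg',np.degrees(np.arctan2(e[1],e[0])))
uu=u[k];vv=v[k];x0,x1,y0,y1=uu.min()-10,uu.max()+10,vv.min()-10,vv.max()+10
cv2.imwrite('pics/w2c.png',cv2.resize(p[max(y0,0):y1,max(x0,0):x1,::-1],None,fx=4,fy=4)[:600,:800]);print(x0,y0)
E
```

```text
time: 3.9
position: [0.5365, 0.2941, 0.2306]
orientation: [0.953, 0.301, -0.0, -0.0]
force: [-0.3, 0.6, -0.3]
grip_width: 0.0853
grip_force: 0.0
adapter_middle [0.52  0.284 0.044] 0.76 tool [-0.0184 -0.0014  0.1866]
adapter_middle_mouth [0.557 0.309 0.048] 0.6 tool [ 0.0262 -0.      0.1823]
adapter_middle_mouth [0.521 0.28  0.045] 0.55 tool [-0.0194  0.0028  0.1858]
2906 tool min/max [[-0.0634, -0.0189, 0.1603], [-0.0152, 0.0004, 0.164], [0.0245, 0.0203, 0.1986]]
top mid [-0.01775358  0.00081013] axis deg 178.64673294739404
184 133
```

View pics/w2c.png

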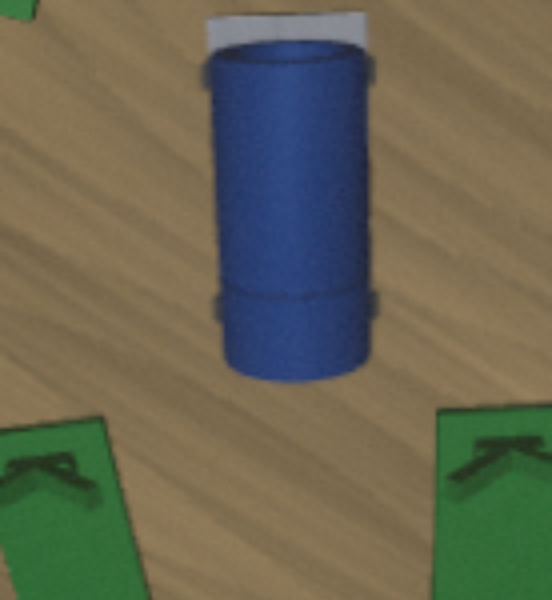

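```bash
python3 -m pendant '[[-1,-0.04,0.02,1,-1],[-1,0,0,1,0],[-1,0,0,1,0],[-1,0,0,1,0],[-1,0,0,1,0]]' 30
python3 -m pendant '[[-1,0,0,1,0],[-1,0,0,1,0],[-1,0,0,0.8,0],[-1,0,0,0.42,0],[-1,0,0,0,0]]'
python3 -m pendant '[[1,0,0,0,0],[1,0,0,0,0],[1,0,0,0,0],[1,0,0,0,0],[1,0,0,0,0]]' 30
python3 -m pendant '[[1,0,0,0,0],[1,0,0,0,0],[1,0,0,0,0]]'
```

```text
time: 4.55
position: [0.534, 0.2923, 0.106]
orientation: [0.951, 0.31, 0.0, 0.0]
force: [0.4, 0.2, -0.5]
grip_width: 0.0852
grip_force: 0.0
time: 5.05
position: [0.5338, 0.2925, 0.0252]
orientation: [0.951, 0.31, -0.001, 0.0]
force: [0.2, -0.1, -0.0]
grip_width: 0.0851
grip_force: 0.0
time: 5.55
position: [0.5361, 0.2923, 0.0274]
orientation: [0.951, 0.31, 0.002, 0.001]
force: [2.7, -5.6, 5.2]
grip_width: 0.0436
grip_force: 30.1
time: 5.85
position: [0.5361, 0.2923, 0.0274]
orientation: [0.951, 0.31, 0.002, 0.001]
force: [3.2, -6.1, 5.8]
grip_width: 0.0434
grip_force: 30.1
```

```bash
python3 -m pendant '[[1,0,0,-0.4,0],[1,0,0,-0.6,0],[1,0,0,-0.8,0],[1,0,0,-0.8,0],[1,0,0,-0.8,0]]'
python3 -m pendant '[[1,0,0,-1,0],[1,0,0,-1,0],[1,0,0,-1,0],[1,0,0,-1,0],[1,0,0,-0.5,0]]'
python3 - <<'E'
from h import *
snap('wrist','w3.png')
o=arm.get_obs();print(o['moment'])
M=R.from_quat(o['orientation']).as_matrix()
for n in ['adapter_middle','adapter_middle_mouth']:
  for c in ['wrist','scene','side']:
    for q in arm.spot_point(n,c): print(n,c,np.round(q['at'],3),q['score'],'tool',(M.T@(np.array(q['at'])-o['position'])).round(4))
E
```

```text
time: 6.35
position: [0.534, 0.2933, 0.1122]
orientation: [0.951, 0.31, 0.0, -0.0]
force: [0.7, -0.4, -2.7]
grip_width: 0.0436
grip_force: 30.9
time: 6.85
position: [0.5344, 0.2935, 0.2263]
orientation: [0.951, 0.31, 0.002, -0.0]
force: [0.2, -0.1, -2.4]
grip_width: 0.0433
grip_force: 30.9
[ 0.01204872 -0.12658906 -0.03791583]
adapter_middle wrist [0.518 0.286 0.245] 0.73 tool [-0.0174 -0.0037 -0.0172]
adapter_middle wrist [0.559 0.311 0.25 ] 0.54 tool [ 0.0298 -0.0003 -0.0219]
adapter_middle side [0.522 0.282 0.046] 0.92 tool [-0.0181  0.0016  0.1814]
adapter_middle_mouth wrist [0.559 0.309 0.248] 0.85 tool [ 0.0286  0.0013 -0.0202]
adapter_middle_mouth scene [0.559 0.308 0.051] 0.57 tool [0.027  0.0022 0.1764]
adapter_middle_mouth side [0.727 0.244 0.001] 0.68 tool [0.1247 0.1534 0.2271]
adapter_middle_mouth side [0.554 0.308 0.044] 0.56 tool [ 0.0234 -0.0004  0.1834]
```

View pics/w3.png

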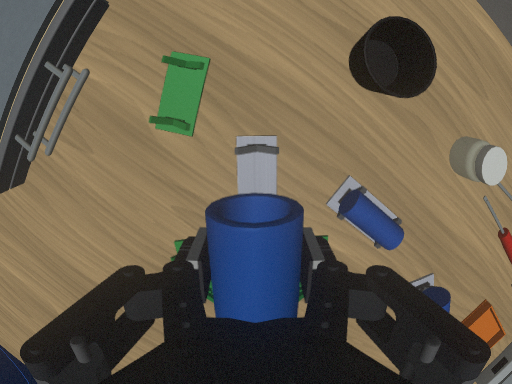

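```bash
python3 -m pendant '[[1,0,0,0,0],[1,0,0,0,0],[1,0,0,0,0]]' 20
cat > look.py <<'E'
from h import *
import sys
p,d=snap('wrist',sys.argv[1])
o=arm.get_obs();M=R.from_quat(o['orientation']).as_matrix();print(o['time'],np.round(o['moment'],3),np.round(o['force'],1))
ci=arm.camera_info('wrist');K=ci['camera_matrix']
hsv=cv2.cvtColor(p,cv2.COLOR_RGB2HSV); m=(hsv[:,:,0]>105)&(hsv[:,:,0]<130)&(hsv[:,:,1]>120)&(d>0)
v,u=np.nonzero(m);x=(u-K[0,2])/K[0,0];y=(v-K[1,2])/K[1,1];th=np.hypot(x,y);s=np.tan(th)/np.maximum(th,1e-9);Z=d[v,u]
P=(np.c_[x*s*Z,-y*s*Z,-Z,np.ones(len(Z))]@ci['T_tool_cam'].T)[:,:3]
P=P[(np.linalg.norm(P-[0,0,-.019],axis=1)<.09)]
print(len(P),'pct',np.percentile(P,[1,10,50,90,99],axis=0).round(4).tolist())
# xz profile near the y=0 plane: side line facing camera
c=P[np.abs(P[:,1])<.006]
for lo in np.arange(-.06,.06,.008):
    k=(c[:,2]>lo)&(c[:,2]<lo+.008)
    if k.sum()>3: print('z %.3f x max %.4f min %.4f'%(lo+.004,c[k,0].max(),c[k,0].min()),k.sum())
for q in arm.spot_point('adapter_middle_mouth','wrist'): print(np.round(q['score'],2),'mouth tool',(M.T@(np.array(q['at'])-o['position'])).round(4))
E
python3 look.py w4.png
```

```text
time: 7.5
position: [0.5344, 0.2931, 0.2231]
orientation: [0.951, 0.31, -0.0, -0.0]
force: [-0.9, -0.6, -1.9]
grip_width: 0.0437
grip_force: 30.9
7.55 [ 0.022 -0.082 -0.043] [ 0.4  1.3 -2.1]
10732 pct [[-0.0223, -0.0204, -0.0821], [-0.0139, -0.0151, -0.0416], [0.0106, -0.0006, -0.0385], [0.0248, 0.014, -0.0077], [0.0268, 0.0191, -0.0038]]
z -0.040 x max 0.0272 min -0.0213 2958
z -0.008 x max 0.0271 min 0.0126 481
z 0.000 x max 0.0269 min 0.0122 174
0.67 mouth tool [ 0.0289  0.0006 -0.0222]
```

```bash
python3 -m pendant '[[1,0,0,1,0],[1,0,0,1,0],[1,0,0,1,0],[1,0,0,1,0],[0.3,0,0,0.8,0]]' 20
python3 -m pendant '[[0.1,0,0,0,0],[0.1,0,0,0,0]]' 20
python3 -m pendant '[[0.05,0,0,0,0]]' 20
python3 look.py w5.png | head -3
```

```text
time: 8.1
position: [0.5341, 0.293, 0.1019]
orientation: [0.951, 0.31, -0.001, -0.0]
force: [0.9, -0.5, -2.0]
grip_width: 0.0438
grip_force: 30.9
time: 8.3
position: [0.5347, 0.2932, 0.1039]
orientation: [0.951, 0.31, 0.0, -0.0]
force: [0.1, 0.4, -1.9]
grip_width: 0.0443
grip_force: 30.9
time: 8.4
position: [0.5351, 0.2934, 0.1048]
orientation: [0.951, 0.31, 0.001, 0.0]
force: [0.4, 0.2, -2.1]
grip_width: 0.0438
grip_force: 30.9
8.45 [ 0.048 -0.091 -0.021] [-0.6  0.1 -2.3]
10856 pct [[-0.0223, -0.0203, -0.083], [-0.0139, -0.015, -0.0416], [0.0107, -0.0002, -0.0386], [0.0249, 0.0141, -0.0077], [0.0268, 0.0193, -0.0037]]
z -0.040 x max 0.0274 min -0.0210 2956
```

```bash
for g in 0; do python3 -m pendant '[[0,0,0,0,0]]' 20 | grep -E 'grip|force'; done
python3 -m pendant '[[-0.02,0,0,0,0]]' | grep -E 'grip|force'
python3 -m pendant '[[-0.04,0,0,0,0]]' | grep -E 'grip|force'; python3 look.py w6.png | head -2
```

```text
force: [0.2, 0.1, -2.4]
grip_width: 0.0435
grip_force: 30.9
force: [-0.8, 0.3, -1.6]
grip_width: 0.0438
grip_force: 28.7
force: [0.6, 0.6, -1.8]
grip_width: 0.0444
grip_force: 7.7
8.85 [ 0.042 -0.047  0.051] [-0.2  0.1 -2.8]
10893 pct [[-0.0239, -0.0201, -0.0813], [-0.0147, -0.0148, -0.043], [0.0115, -0.0002, -0.0383], [0.0246, 0.0142, -0.008], [0.0281, 0.019, -0.0053]]
```

```bash
python3 -m pendant '[[-0.04,0,0,0,0],[-0.04,0,0,0,0]]' | grep -E 'grip|force'; python3 look.py w7.png | head -2
```

```text
force: [-0.1, -0.1, -3.0]
grip_width: 0.0446
grip_force: 8.7
9.15 [ 0.043 -0.026 -0.013] [ 0.6 -0.  -1.7]
10572 pct [[-0.0462, -0.0202, -0.0516], [-0.0222, -0.0152, -0.0478], [0.0101, -0.0002, -0.0239], [0.0272, 0.0144, 0.0], [0.0328, 0.0191, 0.0148]]
```

It is swinging at about 8 N grip; keep holding this opening.

```bash
python3 -m pendant '[[-0.04,0,0,0,0],[-0.04,0,0,0,0],[-0.04,0,0,0,0]]' | grep -E 'pos|grip|force'; python3 look.py w8.png
```

```text
position: [0.5344, 0.2931, 0.1033]
force: [-0.5, 0.3, -1.8]
grip_width: 0.0445
grip_force: 8.7
9.55 [ 0.058 -0.045 -0.   ] [ 0.3 -0.6 -2.7]
10576 pct [[-0.0464, -0.0202, -0.0515], [-0.0222, -0.0152, -0.0477], [0.0101, -0.0002, -0.0239], [0.0272, 0.0144, 0.0001], [0.0327, 0.0192, 0.0147]]
z -0.056 x max 0.0107 min 0.0091 4
z -0.048 x max 0.0131 min -0.0021 749
z -0.040 x max 0.0001 min -0.0132 254
z -0.032 x max -0.0117 min -0.0245 183
z -0.024 x max 0.0339 min -0.0355 374
z -0.016 x max 0.0342 min -0.0464 689
z -0.008 x max 0.0185 min -0.0492 377
z 0.000 x max 0.0075 min -0.0064 282
z 0.008 x max -0.0041 min -0.0243 204
z 0.016 x max -0.0144 min -0.0254 245
0.96 mouth tool [ 0.0259  0.0022 -0.0369]
0.39 mouth tool [-0.2381  0.2922  0.0509]
```

View pics/w8.png

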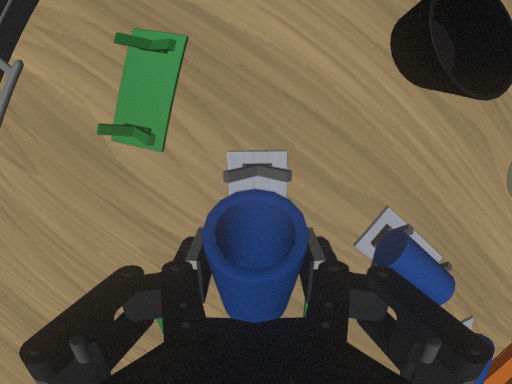

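```bash
sed -i 's/^# xz.*/P0=P\naxs=None/' look.py; cat >> look.py <<'E'
# tilt from the closest outer wall line (x max side below mouth), y~0
c=P[(np.abs(P[:,1])<.006)&(P[:,2]>-.012)]
if len(c)>30:
    a,b=np.polyfit(c[:,2],c[:,0],1); print('wall dx/dz',a,'tilt from vertical deg',np.degrees(np.arctan(-a)),len(c),'resid',np.std(c[:,0]-a*c[:,2]-b))
E
python3 -m pendant '[[-0.043,0,0,0,0],[-0.043,0,0,0,0]]' | grep -E 'grip|force'; python3 look.py w9.png|tail -2
```

```text
force: [-0.3, -0.5, -2.4]
grip_width: 0.0445
grip_force: 6.1
0.63 mouth tool [ 0.0258  0.0002 -0.0358]
wall dx/dz -1.176882215160747 tilt from vertical deg 49.645353894330384 1105 resid 0.010502407810200159
```

```bash
cat > tilt.py <<'E'
import re
s=open('look.py').read(); i=s.index('# tilt from')
open('look.py','w').write(s[:i]+'''
c=P[(np.abs(P[:,1])<.006)]
zs=[];xs=[]
for lo in np.arange(-.04,.04,.002):
    k=(c[:,2]>lo)&(c[:,2]<lo+.002)
    if k.sum()>3: zs.append(c[k,2].mean());xs.append(c[k,0].max())
zs=np.array(zs);xs=np.array(xs);i=xs.argmax()
a,b=np.polyfit(zs[i+2:],xs[i+2:],1);print('TILT deg',np.degrees(np.arctan(-a)),'resid',np.std(xs[i+2:]-a*zs[i+2:]-b),len(zs)-i)
''')
E
python3 tilt.py
python3 -m pendant '[[-0.045,0,0,0,0],[-0.045,0,0,0,0]]' | grep -E 'grip|force'; python3 look.py w10.png|tail -2
```

```text
force: [-0.2, 0.1, -3.3]
grip_width: 0.0447
grip_force: 5.2
0.7 mouth tool [ 0.0191  0.0036 -0.0406]
TILT deg 38.81070223680638 resid 0.00019614219144502542 25
```

Tilt is down to 39° at 5.2 N and falling; loosen a little more.

```bash
python3 -m pendant '[[-0.046,0,0,0,0],[-0.046,0,0,0,0]]' | grep -E 'grip|force'; python3 look.py w11.png|tail -2
python3 -m pendant '[[-0.047,0,0,0,0],[-0.047,0,0,0,0]]' | grep -E 'grip|force'; python3 look.py w12.png|tail -2
```

```text
force: [-0.1, -0.4, -2.8]
grip_width: 0.0447
grip_force: 4.4
0.86 mouth tool [ 0.0166 -0.0018 -0.0388]
TILT deg 38.73709653628184 resid 0.0002925817361479382 26
force: [-0.6, -0.3, -1.8]
grip_width: 0.0449
grip_force: 3.6
0.71 mouth tool [ 0.0207 -0.001  -0.0409]
TILT deg 38.51625320684469 resid 0.00026524839771542206 26
```

```bash
python3 -m pendant '[[-0.046,-1,0,-0.6,0],[-0.046,-0.6,0,-0.3,0],[-0.046,-0.3,0,0,0],[-0.046,-0.1,0,0,0]]' | grep -E 'pos|time|grip|force'; python3 look.py w13.png|tail -2
```

```text
time: 11.2
position: [0.4937, 0.2634, 0.1258]
force: [-1.0, 0.2, -2.3]
grip_width: 0.0446
grip_force: 4.2
0.92 mouth tool [ 0.0081  0.     -0.0411]
TILT deg -9.118786185952827 resid 0.014672181320310599 33
```

View pics/w13.png

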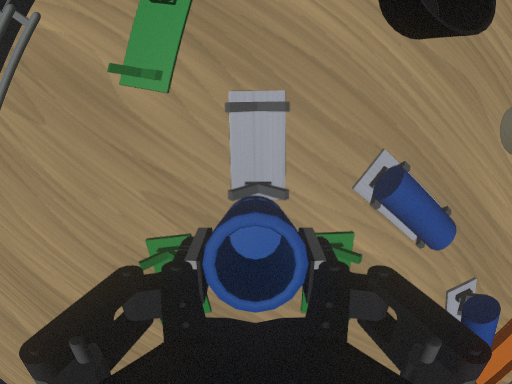

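```bash
cat > t2.py <<'E'
from h import *
from scipy.optimize import least_squares
import sys
p,d=snap('wrist',sys.argv[1]); o=arm.get_obs(); print(o['time'],np.round(o['position'],3))
ci=arm.camera_info('wrist');K=ci['camera_matrix']
hsv=cv2.cvtColor(p,cv2.COLOR_RGB2HSV); m=(hsv[:,:,0]>105)&(hsv[:,:,0]<130)&(hsv[:,:,1]>120)&(d>0)
v,u=np.nonzero(m);x=(u-K[0,2])/K[0,0];y=(v-K[1,2])/K[1,1];th=np.hypot(x,y);s=np.tan(th)/np.maximum(th,1e-9);Z=d[v,u]
P=(np.c_[x*s*Z,-y*s*Z,-Z,np.ones(len(Z))]@ci['T_tool_cam'].T)[:,:3]
P=P[np.linalg.norm(P-[0,0,-.019],axis=1)<.085]
# model: pivot (px,0,pz), tilt a about tool y (0 = mouth straight up), hollow cylinder; distance to nearest surface
def res(q):
    px,py,pz,a,off=q; ax=np.array([np.sin(a),0,-np.cos(a)]); w=P-[px,py,pz]; h=w@ax; r=np.linalg.norm(w-np.outer(h,ax),axis=1)
    top=np.hypot(np.clip(np.abs(r-.019)-.003,0,None),h-off)
    floor=np.hypot(np.clip(r-.016,0,None),h-off+.065)
    return np.min([np.hypot(r-.022,np.clip(h-off,0,None)),np.hypot(r-.016,np.clip(h-off,0,None)),top,floor],axis=0)
best=min((least_squares(res,[0,0,-.019,a0,.027],loss='soft_l1',f_scale=.001) for a0 in np.radians([-20,-5,5,20,40])),key=lambda f:f.cost)
print('px,py,pz,mouth off mm',(best.x[[0,1,2,4]]*1e3).round(1),'TILT deg (+ = mouth to +x)',np.degrees(best.x[3]).round(1),'rms mm',(np.sqrt(np.mean(res(best.x)**2))*1e3).round(2),len(P))
E
python3 t2.py w14.png
```

```text
11.35 [0.494 0.264 0.125]
px,py,pz,mouth off mm [ 16.5  -0.6 -70.2 -31.3] TILT deg (+ = mouth to +x) 13.8 rms mm 1.53 8035
```

```bash
sed -i 's/px,py,pz,a,off=q;/px,py,a,off=q;pz=-.0195;/; s/\[0,0,-.019,a0,.027\]/[0,0,a0,.027]/; s/best.x\[\[0,1,2,4\]\]/best.x[[0,1,3]]/; s/best.x\[3\]/best.x[2]/' t2.py
python3 -m pendant '[[-0.046,-0.9,0,-0.3,0],[-0.046,-0.6,0,-0.2,0],[-0.046,-0.3,0,0,0],[-0.046,-0.1,0,0,0]]' | grep -E 'pos|time|grip|force'; python3 t2.py w15.png
```

```text
time: 11.75
position: [0.4556, 0.2356, 0.1381]
force: [0.2, 0.2, -1.2]
grip_width: 0.0447
grip_force: 4.1
11.8 [0.456 0.236 0.138]
px,py,pz,mouth off mm [ 4.9 -0.6 19.9] TILT deg (+ = mouth to +x) 6.7 rms mm 1.28 7911
```

```bash
python3 -m pendant '[[-0.046,-0.9,0,-0.2,0],[-0.046,-0.6,0,-0.1,0],[-0.046,-0.3,0,0,0],[-0.046,-0.1,0,0,0]]' | grep -E 'pos|time|grip|force'; python3 t2.py w16.png
```

```text
time: 12.2
position: [0.4174, 0.2076, 0.1457]
force: [0.2, 0.2, -2.5]
grip_width: 0.0445
grip_force: 4.0
12.25 [0.417 0.208 0.146]
px,py,pz,mouth off mm [ 5.2 -0.6 93. ] TILT deg (+ = mouth to +x) 1.5 rms mm 1.21 8401
```

View pics/w16.png

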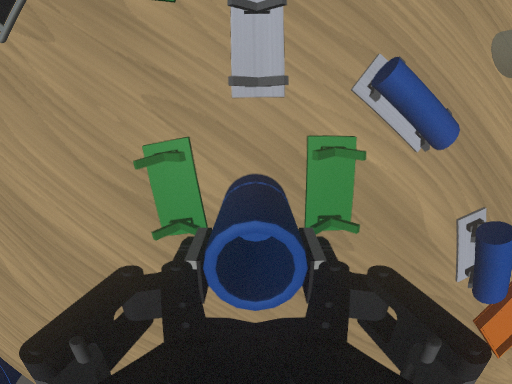

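```bash
cat > t3.py <<'E'
from h import *
import sys
p,d=snap('wrist',sys.argv[1]); o=arm.get_obs(); print(o['time'],np.round(o['position'],3))
ci=arm.camera_info('wrist');K=ci['camera_matrix']
v,u=np.mgrid[0:384,0:512];x=(u-K[0,2])/K[0,0];y=(v-K[1,2])/K[1,1];th=np.hypot(x,y);s=np.tan(th)/np.maximum(th,1e-9)
P=(np.dstack([x*s*d,-y*s*d,-d,np.ones_like(d)])@ci['T_tool_cam'].T)[:,:,:3]
c=np.median(P[:,249:262],axis=1)*1e3   # centre columns, per row
for r in range(170,318,4): print(r,'x %.1f z %.1f'%(c[r,0],c[r,2]),end=' | ')
E
python3 t3.py w17.png
```

```text
12.3 [0.418 0.208 0.146]
170 x 5.2 z 145.4 | 174 x 24.5 z 49.3 | 178 x 25.1 z 36.3 | 182 x 25.3 z 26.2 | 186 x 25.6 z 16.4 | 190 x 26.1 z 7.1 | 194 x 26.4 z -0.7 | 198 x 26.8 z -8.2 | 202 x 26.9 z -14.6 | 206 x 27.0 z -20.3 | 210 x 27.5 z -26.4 | 214 x 27.5 z -31.1 | 218 x 27.6 z -35.6 | 222 x 26.7 z -37.5 | 226 x 25.3 z -38.1 | 230 x 23.6 z -38.0 | 234 x -8.3 z 25.9 | 238 x -10.9 z 25.6 | 242 x -12.1 z 22.5 | 246 x -12.0 z 16.8 | 250 x -11.8 z 11.4 | 254 x -11.1 z 5.2 | 258 x -11.2 z 0.9 | 262 x -11.2 z -3.5 | 266 x -11.1 z -7.8 | 270 x -10.7 z -12.6 | 274 x -10.7 z -16.4 | 278 x -10.9 z -19.7 | 282 x -10.0 z -24.5 | 286 x -10.3 z -27.4 | 290 x -9.7 z -31.5 | 294 x -9.9 z -34.3 | 298 x -9.8 z -37.4 | 302 x -10.6 z -39.3 | 306 x -12.6 z -39.7 | 310 x -169.7 z 145.6 | 314 x -176.7 z 145.9 |
```

```bash
python3 -m pendant '[[1,0,0,0,0],[1,0,0,0,0],[1,0,0,0,0],[1,0,0,0,0]]' 50
python3 t3.py w18.png
python3 -m pendant '[[1,0,0,-0.4,0],[1,0,0,-0.7,0],[1,-0.1,0.2,-0.9,0],[1,-0.2,0.4,-0.9,0],[1,-0.3,0.6,-0.7,0]]'
python3 t3.py w19.png
```

```text
time: 12.7
position: [0.4174, 0.2077, 0.1458]
orientation: [0.951, 0.31, -0.0, -0.0]
force: [0.6, 0.2, -2.5]
grip_width: 0.0433
grip_force: 51.0
12.75 [0.417 0.208 0.146]
170 x 5.1 z 145.8 | 174 x 24.5 z 49.6 | 178 x 25.1 z 36.6 | 182 x 25.2 z 26.7 | 186 x 25.7 z 16.4 | 190 x 26.1 z 7.3 | 194 x 26.3 z -0.5 | 198 x 26.6 z -7.8 | 202 x 27.0 z -14.6 | 206 x 27.1 z -20.5 | 210 x 27.3 z -26.0 | 214 x 27.5 z -31.1 | 218 x 27.7 z -35.7 | 222 x 26.8 z -37.6 | 226 x 25.1 z -37.6 | 230 x 23.5 z -37.8 | 234 x -8.0 z 25.4 | 238 x -11.0 z 25.9 | 242 x -12.0 z 22.3 | 246 x -12.1 z 16.9 | 250 x -12.1 z 11.9 | 254 x -11.5 z 5.9 | 258 x -11.2 z 0.8 | 262 x -11.2 z -3.5 | 266 x -11.1 z -7.9 | 270 x -10.7 z -12.5 | 274 x -10.7 z -16.3 | 278 x -10.3 z -20.6 | 282 x -10.1 z -24.3 | 286 x -10.3 z -27.4 | 290 x -9.9 z -31.1 | 294 x -10.3 z -33.7 | 298 x -9.8 z -37.5 | 302 x -10.9 z -38.9 | 306 x -12.5 z -39.8 | 310 x -169.9 z 145.8 | 314 x -176.5 z 145.7 | time: 13.25
position: [0.423, 0.1746, 0.2379]
orientation: [0.951, 0.311, 0.001, 0.0]
force: [0.4, 0.3, -2.7]
grip_width: 0.0436
grip_force: 51.3
13.3 [0.424 0.173 0.24 ]
170 x -16.0 z 237.8 | 174 x 24.7 z 48.8 | 178 x 25.0 z 36.8 | 182 x 25.0 z 27.1 | 186 x 25.6 z 16.5 | 190 x 26.1 z 7.2 | 194 x 26.4 z -0.9 | 198 x 26.7 z -7.9 | 202 x 27.1 z -14.9 | 206 x 27.2 z -20.7 | 210 x 27.4 z -26.2 | 214 x 27.6 z -31.2 | 218 x 27.9 z -36.3 | 222 x 26.8 z -37.8 | 226 x 25.1 z -37.7 | 230 x 23.4 z -37.7 | 234 x -8.2 z 25.9 | 238 x -10.9 z 25.7 | 242 x -12.3 z 22.7 | 246 x -12.2 z 17.1 | 250 x -12.0 z 11.7 | 254 x -11.1 z 5.2 | 258 x -11.2 z 0.8 | 262 x -11.2 z -3.6 | 266 x -11.3 z -7.6 | 270 x -10.6 z -12.7 | 274 x -10.7 z -16.3 | 278 x -10.7 z -20.0 | 282 x -10.2 z -24.2 | 286 x -10.4 z -27.3 | 290 x -9.8 z -31.4 | 294 x -9.9 z -34.4 | 298 x -9.8 z -37.4 | 302 x -10.6 z -39.3 | 306 x -12.8 z -39.4 | 310 x -246.5 z 237.4 | 314 x -255.3 z 237.4 |
```

```bash
python3 -m pendant '[[1,-0.4,0.8,0,0],[1,-0.47,0.9,0,0],[1,-0.47,0.9,0,0],[1,-0.47,0.9,0,0],[1,-0.47,0.9,0,0]]' >/dev/null
python3 -m pendant '[[1,-0.47,0.9,0,0],[1,-0.47,0.9,0,0],[1,-0.47,0.9,0,0],[1,-0.47,0.9,0,0],[1,-0.47,0.9,0,0]]'
python3 -m pendant '[[1,-0.47,0.9,0,0],[1,-0.47,0.9,0,0],[1,-0.47,0.9,0,0],[1,-0.47,0.9,0,0],[1,-0.47,0.9,0,0]]' >/dev/null
python3 -m pendant '[[1,-0.47,0.9,0,0],[1,-0.47,0.9,0,0],[1,-0.47,0.9,0,0],[1,-0.47,0.9,0,0],[1,-0.3,0.6,0,0]]'
python3 -m pendant '[[1,-0.1,0.2,0,0],[1,0,0,0,0],[1,0,0,0,0],[1,0,0,0,0],[1,0,0,0,0]]'
python3 t3.py w20.png; python3 - <<'E'
from h import *
a=snap('scene','e1.png')[0];b=snap('side','e2.png')[0]
cv2.imwrite('pics/e12.png',np.hstack([cv2.resize(x,(400,300)) for x in (a,b)])[:,:,::-1])
pr('tray','scene',arm.spot_point);pr('adapter_middle_mouth','scene',arm.spot_point);pr('adapter_middle','side',arm.spot_point)
E
```

```text
time: 14.3
position: [0.4606, -0.0742, 0.2361]
orientation: [0.951, 0.31, 0.0, 0.0]
force: [0.7, 0.3, -2.7]
grip_width: 0.0435
grip_force: 51.5
time: 15.3
position: [0.4975, -0.3173, 0.2358]
orientation: [0.951, 0.31, -0.0, 0.0]
force: [-0.2, 0.1, -2.2]
grip_width: 0.0435
grip_force: 51.5
time: 15.8
position: [0.4984, -0.3206, 0.2361]
orientation: [0.951, 0.31, 0.0, 0.0]
force: [-0.4, -0.6, -2.1]
grip_width: 0.0435
grip_force: 51.5
15.85 [ 0.498 -0.321  0.236]
170 x -14.6 z 231.7 | 174 x 24.5 z 49.3 | 178 x 24.9 z 37.0 | 182 x 25.0 z 27.2 | 186 x 25.7 z 16.2 | 190 x 25.8 z 8.1 | 194 x 26.4 z -0.7 | 198 x 26.7 z -8.0 | 202 x 26.9 z -14.5 | 206 x 27.2 z -20.8 | 210 x 27.4 z -26.1 | 214 x 27.5 z -31.0 | 218 x 27.7 z -35.9 | 222 x 26.7 z -37.3 | 226 x 25.2 z -37.9 | 230 x 23.5 z -37.8 | 234 x -8.3 z 26.1 | 238 x -10.8 z 25.4 | 242 x -12.1 z 22.3 | 246 x -12.2 z 17.1 | 250 x -11.8 z 11.4 | 254 x -11.3 z 5.6 | 258 x -11.3 z 0.9 | 262 x -11.1 z -3.8 | 266 x -11.1 z -7.9 | 270 x -10.6 z -12.7 | 274 x -10.4 z -16.8 | 278 x -10.5 z -20.3 | 282 x -10.1 z -24.4 | 286 x -10.4 z -27.3 | 290 x -10.0 z -31.1 | 294 x -10.2 z -33.9 | 298 x -9.6 z -37.7 | 302 x -10.8 z -39.0 | 306 x -12.8 z -39.4 | 310 x -245.4 z 236.1 | 314 x -254.0 z 235.9 | scene tray [([0.504, -0.317, 0.002], 0.92), ([0.7, -0.313, -0.003], 0.37)]
scene adapter_middle_mouth [([0.508, -0.318, 0.28], 0.82)]
side adapter_middle []
```

View pics/e12.png

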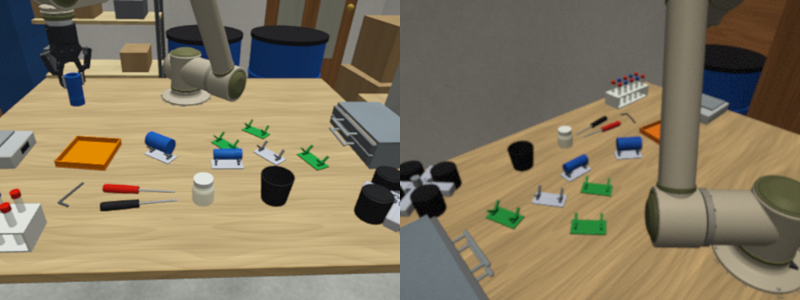

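The left half shows the adapter upright in the gripper at (75,88), over the tray at (90,152). The other two adapters are still in their cradles at (160,143) and (228,157), and nothing else has moved.

```bash
python3 -c "
from plant import arm
print(arm.job_done())"
```

```text
the job is handed in; nothing more can be done
None
```

The job is handed in: the middle adapter is gripped at 50 N with its hole up, about 2° off vertical, its closed end about 16 cm above the tray rim; the other two adapters are still in their cradles.

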